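Pin a loudspeaker magnet stack with its pole piece

TASK

The three loose round parts on the grey stand (spacer, ring magnet, top plate) lie out of line with one another. Line up their holes, keeping them stacked in the same order, then take the chrome pole piece from its sloping cradle and pass it upright down through all three and on into the hole of the stand, feeling for that hidden hole, until its head sits fully home on the top plate; let go of it and do not disturb the tweeter domes or the red terminal cup.

Things in the scene. Friction and masses are not known exactly. Their poses are not given: they have to be found in the camera images.
- stand: Fixed stand: grey square frame 146 x 146 mm, 56 mm high, around a bare steel insert 104 x 104 mm whose flat top (the bed) is 60 mm above the counter. Origin at counter level under the frame's centre, z up. In the insert's middle is a vertical round hole, 26 mm wide, 55 mm deep, mouth almost sharp. The insert is fixed off-centre in the frame (see bed_centre); the gaps around it show how.
- bed_centre (a point): Centre of the frame at bed height, 60 mm above the stand's origin. The hole's true centre is up to 8 mm from it along each of the frame's x and y axes, differently each time and not reported: hidden under the stack, it must be felt for with the pole piece.
- spacer_centre (a point): Centre (half-way up, in the hole) of the bottom loose part, an aluminium ring 60 mm outside, hole 27 mm, 10 mm thick, lying on the bed; z is the ring's axis. About 60 g. It lies up to 12 mm from the frame's centre.
- magnet_centre (a point): Centre (half-way up, in the hole) of the middle loose part, a dark ferrite ring (not magnetic here) 60 mm outside, hole 27 mm, 15 mm thick, lying on the spacer; z is the ring's axis. About 165 g.
- topplate_centre (a point): Centre (half-way up, in the hole) of the top loose part, a bare steel ring 60 mm outside, hole 27 mm, 10 mm thick, lying on the magnet, so the stack's top is 95 mm above the counter; z is the ring's axis. About 170 g.
- cradle: Fixed cradle: wooden base 130 x 90 mm, 12 mm thick, with an open aluminium V-trough in which the pole piece lies, leaning 35 degrees from vertical, head up and towards the cradle's -x (roughly towards the robot). Origin at counter level under the base's centre, z up. The trough carries the shank's lower 60 mm; the head stands free.
- pole: Chrome-plated pole piece, one rigid piece 105 mm long, about 0.3 kg (0.24 to 0.39): a round shank 24 mm wide and 75 mm long, its end chamfered 3 mm, and a round head 36 mm wide and 30 mm long. Origin at the centre of the shank's free end; z runs along the axis towards the head.
- pole_head (a point): The centre of the pole piece's head, 90 mm from the shank's free end along the axis; z runs along the axis from shank to head.
- pole_tip (a point): Centre of the shank's free end face; same axes. When fully home, with the head resting on the stack, it is 20 mm above the counter.
- pole_shank (a point): Point on the pole piece's axis 55 mm from the shank's free end; same axes.
- dome0: Bystander: aluminium tweeter dome on a 90 mm round flange, 24 mm high; origin at the centre of its underside.
- dome1: Bystander: a second tweeter dome, the same.
- cup: Bystander: red plastic terminal cup, open box 85 x 85 mm, 35 mm high; origin at the centre of its underside.
Not all that is in view belongs to the job. There is more than one size of the part that bears magnet_centre; the job needs the middle-sized.

How it is judged:
By the outcome, as a careful person would: the job done as asked, in the order asked, and still so for the second after the job is handed in, with the robot touching nothing.
It also fails if it takes over 72 s, if anything falls off the work surface, if the arm or the gripper's body presses on something with over 40 N, if the wrist force passes 120 N, or if a joint passes its speed limit or range.

ROBOT

A 6-joint arm with a two-finger parallel gripper is mounted at the origin on the work surface. World frame = base frame: x ahead of the robot, y to its left, z up, the work surface at z = 0. Lengths are in m, angles in rad, forces in N, time in s.
With the tool pointing down it reaches from about 0.3 to 0.875 m from the base axis. Payload 6.4 kg.
Tool frame: the origin (TCP) lies midway between the tips of the shut fingers; the grasp point (between the pads) lies 19 mm behind it; z points along the fingers, y is the direction in which the jaws open and shut (so a half turn about z gives the same grasp; the last joint's range is limited). The gripper opens to 88 mm and grips with 3 to 60 N. Pads are 18 mm wide; open, the fingers measure 123 mm over their backs; the gripper's body (75 mm by 187 mm) begins 45 mm behind the grasp point.
Start: joints at [-1.453, 0.181, 1.607, -0, 1.354, -0.206], TCP at [0.183, -0.545, 0.239] pointing down, gripper open.
Joint ranges: [-2.99, 2.99], [-0.89, 2.07], [0.3, 2.58], [-1.14, 4.28], [0, 2.63], [-3.12, 3.12]. Speed limits (rad/s): [2.57, 2.57, 3.01, 3.14, 3.14, 3.14].

INTERFACE

Orientations are given as a rotation vector (axis times angle).
In Python, from bench import r gives the robot as it stands. The module is installed in compiled form; this text tells all that it offers.
- The arm moves only by the tool send_rows, never from a script. Its argument "targets" is one flat list of numbers, 7 for each row, row after row: the shift along the tool's x, y, z in cm, then the turn, a rotation vector about the tool's x, y, z in degrees, then the finger opening in cm, from 0 to 8.81. A call has 1 to 12 rows; each row shifts and turns the pose as measured when the row begins, along the tool's axes as they then stand; what a row does not reach is not made up. A row lasts 1/8 s, in which the tool goes at most 62.5 mm and 10.7 degrees, less where a joint would pass 70% of its speed; a pose out of reach is approached as far as the arm can. A call is refused whole if a number of a shift passes 6.25 or a number of a turn 10.7, either way. A call with a gripper value outside its range is refused whole. The fingers move at their own pace and stop on an object; "squeeze" is the grip in N (left out, the last holds). Time passes only in rows, so rows that do not move let the fingers close. It gives the time, the measured TCP pose, the force and the opening at its end, in the units of the state.
- r.observe(): the state, without advancing time (a new reading comes with each control period).
- r.snapshot(name): name is "scene" or "top" or "wrist"; returns a dict with "image" (480x640x3 uint8, blue, green, red), "fx", "fy", "cx", "cy" (pixels), "R" (3x3) and "t" (3): a world point X has camera coordinates R X + t; the wrist camera has in their place "tool_from_camera" (4x4, takes a point from camera to tool coordinates, whose origin is the TCP and whose axes are the flange's). Camera axes: x right, y down, z forward; pixel columns grow to the right and rows downward; lengths in m; the calibration is good to about 2 mm. A picture is of the moment at which its call begins: read the wrist's pose just before it. There is no depth.
- r.finish_job(): hands the job in, once; it reports no verdict.
The state is a dict: "clock": time; "qpos": joint angles; "qvel": joint speeds; "joint_torque": joint torques, N m; "ee_pos": TCP position; "orientation": TCP orientation; "force": force on the tool from outside, world axes, zero at the start; "ft_torque": the same for the moment, N m; "width": finger opening in m.
Only numpy, scipy, OpenCV 4.12 (cv2) and the standard library are available. Lean on these libraries where they do the work, as an engineer would, in place of code of your own. Each camera call takes 0.05 s, during which the arm holds its last target. There are 200 camera calls.

## Working session

There is one attempt and no reset: what is moved stays moved. The work goes in short steps, Python scripts to look and compute and a tool call to move; the robot and the scene stay as the last step left them, time stands still between calls to the robot, and variables do not carry over. Pictures are saved under pics/ and viewed, about 8 in all and at most 12, crops included, and the job is handed in when it is done.

Besides the shell and the picture viewer there is one more tool, called as name(argument=value, ...), one argument or row to a line, values as JSON. send_rows: Moves the arm, as the interface text tells. Its arguments: {"type":"object","properties":{"targets":{"type":"array","items":{"type":"number"}},"squeeze":{"type":"number"}},"required":["targets"]}

```bash
mkdir -p pics
cat > h.py <<'E'
import numpy as np, cv2
from bench import r
from scipy.spatial.transform import Rotation as Ro
def snap(n,f=None):
    s=r.snapshot(n)
    if f: cv2.imwrite('pics/'+f,s['image'])
    return s
def cam(s,st=None):
    """R,t world->cam"""
    if 'R' in s: return np.array(s['R']),np.array(s['t'])
    T=np.eye(4);T[:3,:3]=Ro.from_rotvec(st['orientation']).as_matrix();T[:3,3]=st['ee_pos']
    W=np.linalg.inv(T@np.array(s['tool_from_camera']));return W[:3,:3],W[:3,3]
def ray(s,u,v,z,st=None):
    R,t=cam(s,st);d=R.T@np.array([(u-s['cx'])/s['fx'],(v-s['cy'])/s['fy'],1]);o=-R.T@t
    return o+d*(z-o[2])/d[2]
def proj(s,X,st=None):
    R,t=cam(s,st);c=R@np.array(X)+t;return np.array([s['fx']*c[0]/c[2]+s['cx'],s['fy']*c[1]/c[2]+s['cy']])
E
python3 - <<'E'
from h import *
np.set_printoptions(precision=4,suppress=True)
print(r.observe())
for n in('scene','top'):
    s=snap(n,n+'0.png'); R,t=cam(s); print(n,s['fx'],s['cx'],s['cy'],-R.T@t,R)
s=snap('wrist','wrist0.png');print(s['fx'],s['tool_from_camera'])
E
```

```text
{'clock': 0.0, 'qpos': array([-1.4533,  0.1815,  1.608 ,  0.    ,  1.3538, -0.2063]), 'qvel': array([ 0.0017,  0.0004,  0.0004, -0.0007,  0.0003, -0.001 ]), 'joint_torque': array([ -0.0006, -43.3864, -34.1852,   0.0701,   0.0386,  -0.0001]), 'ee_pos': array([ 0.1829, -0.5446,  0.2378]), 'orientation': array([-3.0988, -0.5061, -0.0001]), 'force': array([-0.3735,  0.3995,  0.2143]), 'ft_torque': array([-0.0592,  0.0412, -0.0177]), 'width': 0.08817884072907677}
scene 527.5778887875645 317.86033191592657 242.46932880966455 [0.8987 0.4641 0.8949] [[-0.7245  0.6892 -0.0091]
 [ 0.5872  0.6102 -0.5318]
 [-0.361  -0.3906 -0.8468]]
top 484.23114023515865 312.2455256675041 242.39766685742705 [0.4714 0.0962 1.009 ] [[-0.0193 -0.9998 -0.0035]
 [-0.993   0.0195 -0.1168]
 [ 0.1169  0.0012 -0.9931]]
355.15684469463326 [[-0.0005 -0.9616 -0.2744  0.0699]
 [ 1.     -0.0004 -0.0007 -0.001 ]
 [ 0.0006 -0.2744  0.9616 -0.1463]
 [ 0.      0.      0.      1.    ]]
```

View pics/top0.png

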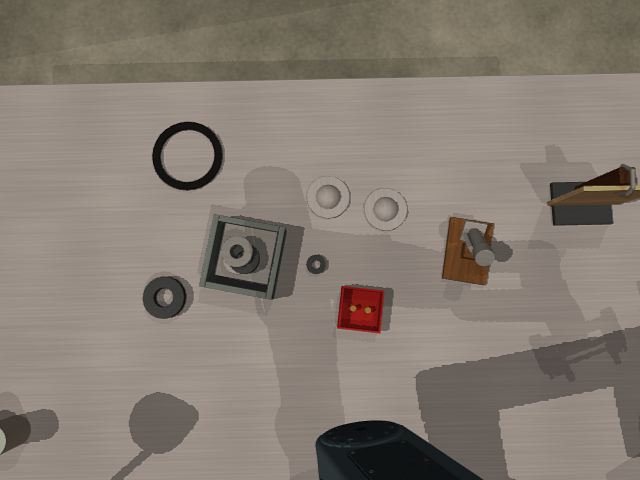

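View pics/scene0.png

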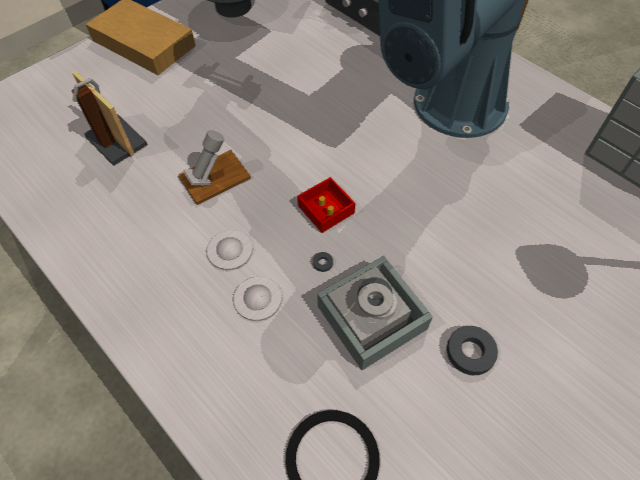

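Top view: stand at about (245,257) with the stack on it, cradle and pole at (470,250), domes at (328,197) and (386,209), red cup at (361,309). The small ring (317,264), large ring (164,297) and large black ring are distractors. I'll zoom on the stand and cradle in both views.

Run:
```python
from h import *
a=cv2.imread('pics/top0.png');b=cv2.imread('pics/scene0.png')
z=lambda i,u,v,w,h:cv2.resize(i[v:v+h,u:u+w],(400,300),interpolation=cv2.INTER_CUBIC)
m=np.vstack([np.hstack([z(a,188,205,120,100),z(a,430,205,100,85)]),np.hstack([z(b,315,250,120,120),z(b,170,120,100,90)])])
cv2.imwrite('pics/zoom.png',m)
s=r.snapshot('top');
for n,u,v,zz in[('stand',245,257,.056),('plate',238,251,.095),('domeA',328,197,.02),('domeB',386,209,.02),('cup',361,309,.03),('cradlebase',469,251,.012),('head',484,256,.1),('small',317,264,.01)]: print(n,ray(s,u,v,zz).round(3))
```

```text
stand [0.557 0.231 0.056]
plate [0.565 0.239 0.095]
domeA [0.682 0.063 0.02 ]
domeB [ 0.654 -0.057  0.02 ]
cup [0.45  0.002 0.03 ]
cradlebase [ 0.564 -0.226  0.012]
head [ 0.546 -0.225  0.1  ]
small [0.544 0.088 0.01 ]
```

View pics/zoom.png

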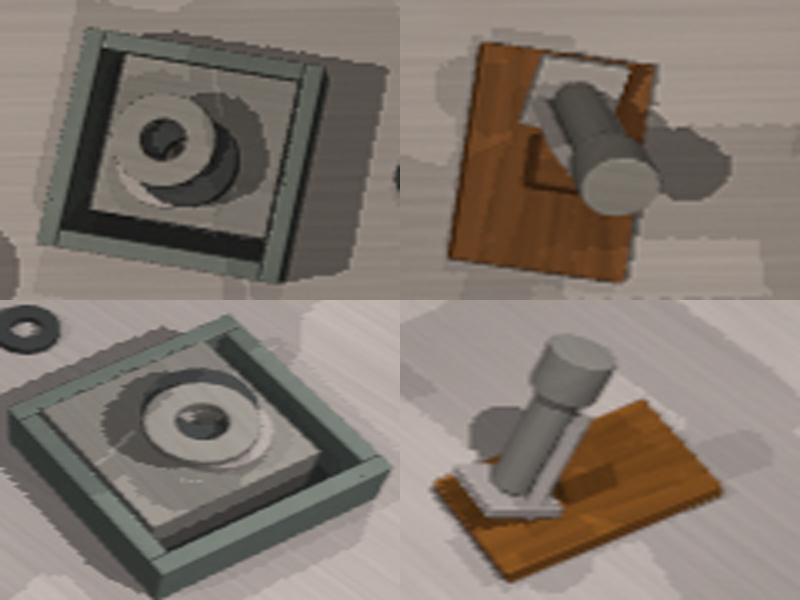

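Zoom: the top plate sits on the offset magnet, which sits on the pale spacer. The insert is visibly shifted in the frame (towards +x, +y), and the pole leans in its trough with its head towards the robot. Next I compute the cradle geometry and the approach to the stand.

```bash
cat >> h.py <<'E'
np.set_printoptions(precision=4,suppress=True)
def tri(s1,p1,s2,p2):
    A=[];b=[]
    for s,p in((s1,p1),(s2,p2)):
        R,t=cam(s);x=np.array([(p[0]-s['cx'])/s['fx'],(p[1]-s['cy'])/s['fy']])
        for k in(0,1): A.append(R[k]-x[k]*R[2]);b.append(x[k]*t[2]-t[k])
    return np.linalg.lstsq(np.array(A),np.array(b),rcond=None)[0]
def down(yaw,tilt=0,az=0):
    """tool pointing down, tool x at yaw; then tilted so tool z leans outward by tilt toward azimuth az (deg)"""
    y=np.radians(yaw);c,s=np.cos(y),np.sin(y)
    D=np.array([[c,s,0],[s,-c,0],[0,0,-1]]).astype(float)
    a=np.radians(az);k=np.array([np.sin(a),-np.cos(a),0])  # turns -z toward az
    return Ro.from_rotvec(np.radians(tilt)*k).as_matrix()@D
def rows(goal,Rg,n):
    o=r.observe();p=np.array(o['ee_pos']);R=Ro.from_rotvec(o['orientation']).as_matrix()
    w=Ro.from_matrix(R.T@Rg).as_rotvec()/n;st=Ro.from_rotvec(w).as_matrix()
    d=(np.array(goal)-p)/n
    print('clock',o['clock'],'pos',p,'F',o['force'],'w',o['width'])
    for i in range(n):
        print((R.T@d*100).round(2),np.degrees(w).round(2));
        if np.linalg.norm(w)<.002: print('x',n);break
        R=R@st
    # residual check
E
python3 - <<'E'
from h import *
a=r.snapshot('top');b=r.snapshot('scene')
zt=lambda x,y:(430+(x-400)*.25,205+y*85/300); zs=lambda x,y:(170+(x-400)*.25,120+(y-300)*.3)
H=tri(a,zt(620,187),b,zs(582,355));print('headtop',H)
c=[ray(a,*zt(*q),.012) for q in((483,42),(657,65),(628,282),(450,258))];c=np.array(c);print('base c',c.mean(0),np.linalg.norm(c-np.roll(c,1,0),axis=1))
d=c[2]+c[3]-c[0]-c[1];print('cradle -x az',np.degrees(np.arctan2(d[1],d[0])))
q=(188+120*.3,205);f=[ray(a,188+x*.3,205+y/3,.056) for x,y in((90,29),(327,67),(280,283),(40,245))];f=np.array(f);print('frame',f.mean(0),np.linalg.norm(f-np.roll(f,1,0),axis=1))
p=[.557,.231,.2];rows([.557,.231,.2],down(18.5),15)
E
```

```text
headtop [ 0.5408 -0.2216  0.1133]
base c [ 0.5653 -0.2254  0.012 ] [0.1291 0.091  0.1291 0.0917]
cradle -x az 169.62134897162025
frame [0.5579 0.2342 0.056 ] [0.1456 0.1444 0.1447 0.1437]
clock 0.3 pos [ 0.183  -0.545   0.2384] F [-0.238  -0.2411 -0.206 ] w 0.08819086769850813
[ 4.01 -4.11  0.26] [-0. -0.  0.]
x 15
```

send_rows(
  targets=[4,-4.1,0.2,0,0,0,8.8,4,-4.1,0.2,0,0,0,8.8,4,-4.1,0.2,0,0,0,8.8,4,-4.1,0.2,0,0,0,8.8,4,-4.1,0.2,0,0,0,8.8,4,-4.1,0.2,0,0,0,8.8,4,-4.1,0.2,0,0,0,8.8,4,-4.1,0.2,0,0,0,8.8,4,-4.1,0.2,0,0,0,8.8,4,-4.1,0.2,0,0,0,8.8,4,-4.1,0.2,0,0,0,8.8,4,-4.1,0.2,0,0,0,8.8],
)

```text
clock: 1.8
ee_pos: [0.4908, 0.0888, 0.2155]
orientation: [3.097, 0.492, 0.012]
force: [0.2, -1.2, -0.0]
width: 0.0882
```

Run:
```python
from h import *
rows([.557,.234,.2],down(18.5),4); print(r.observe()['orientation'])
```

```text
clock 1.8 pos [0.4908 0.0888 0.2155] F [ 0.2312 -1.2431 -0.0267] w 0.08822297622057405
[ 2.7  -2.94  0.39] [ 0.1  -0.1  -0.11]
[ 2.7  -2.93  0.39] [ 0.1  -0.1  -0.11]
[ 2.71 -2.93  0.39] [ 0.1  -0.1  -0.11]
[ 2.71 -2.92  0.39] [ 0.1  -0.1  -0.11]
[3.097  0.4918 0.0122]
```

send_rows(
  targets=[2.7,-2.9,0.4,0.1,-0.1,-0.1,8.8,2.7,-2.9,0.4,0.1,-0.1,-0.1,8.8,2.7,-2.9,0.4,0.1,-0.1,-0.1,8.8,2.7,-2.9,0.4,0.1,-0.1,-0.1,8.8,0,0,0,0,0,0,8.8],
)

```text
clock: 2.42
ee_pos: [0.5591, 0.242, 0.1983]
orientation: [3.099, 0.514, -0.0]
force: [0.7, -0.3, -0.1]
width: 0.0876
```

Run:
```python
from h import *
o=r.observe();s=r.snapshot('wrist');cv2.imwrite('pics/w1.png',s['image'])
print(o['ee_pos'],o['orientation'])
np.savez('w1.npz',**{k:np.array(v) for k,v in s.items()},ee_pos=o['ee_pos'],orientation=o['orientation'])
```

```text
[0.5591 0.242  0.1983] [ 3.0993  0.5135 -0.0001]
```

View pics/w1.png

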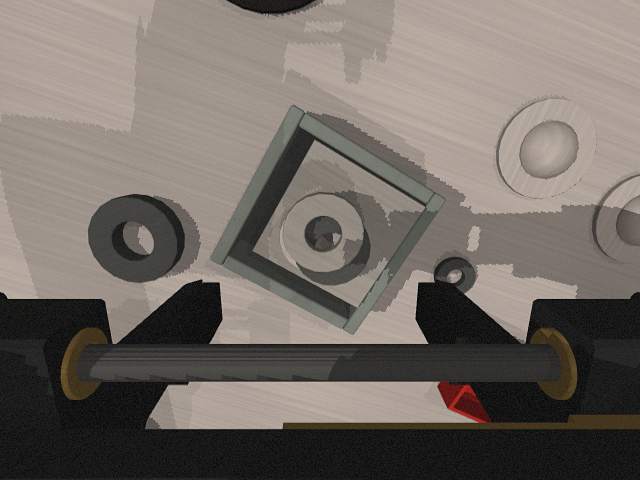

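Wrist view: frame corners at about (297,106), (443,197), (352,332), (213,262). The insert is nearer the right and top walls, and the plate is at (323,235). I'll zoom in to pick the insert's corners.

Run:
```python
from h import *
i=cv2.imread('pics/w1.png')[95:340,205:450];i=cv2.resize(i,(600,600),interpolation=cv2.INTER_CUBIC)
g=cv2.convertScaleAbs(i,alpha=1.3,beta=10);cv2.imwrite('pics/w1z.png',g)
```

```text
(no output)
```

View pics/w1z.png

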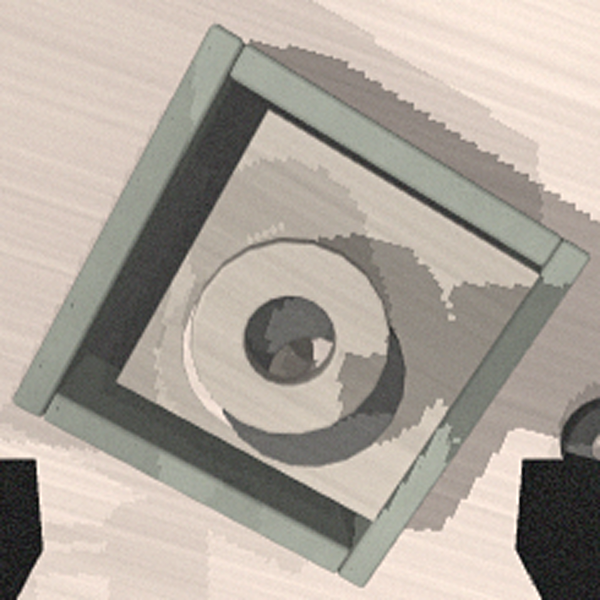

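Run:
```python
from h import *
from scipy.optimize import least_squares
d=np.load('w1.npz');s=dict(d);st=s
Z=lambda p,z:ray(s,205+p[0]*245/600,95+p[1]*245/600,z,st)
for n,z,c in(('insert',.06,[(266,111),(541,272),(372,521),(118,383)]),('frame',.056,[(216,24),(589,256),(362,587),(14,405)])):
    c=np.array([Z(p,z) for p in c]);e=c[1]-c[0];print(n,c.mean(0),np.linalg.norm(c-np.roll(c,1,0),axis=1),np.degrees(np.arctan2(e[1],e[0])))
def circ(P,z,R):
    P=np.array([Z(p,z)[:2] for p in P]);q=least_squares(lambda x:np.linalg.norm(P-x,axis=1)-R,P.mean(0));return q.x,q.fun
print('plate',circ([(195,337),(388,337),(291,238),(289,436)],.095,.03),'hole',circ([(245,340),(335,340),(290,296),(290,384)],.095,.0135))
print('magnet',circ([(404,365),(310,466),(240,435),(390,410)],.085,.03))
print('spacer',circ([(183,345),(190,375),(205,402),(222,418)],.07,.03))
```

```text
insert [0.5611 0.2275 0.06  ] [0.1036 0.1044 0.1053 0.103 ] -100.6876805460322
frame [0.5561 0.2361 0.056 ] [0.1454 0.1431 0.1442 0.1434] -101.77520382376997
plate (array([0.5625, 0.2402]), array([-0.0013, -0.0013,  0.0005,  0.0004])) hole (array([0.5623, 0.2406]), array([-0.0001, -0.0001,  0.    ,  0.    ]))
magnet (array([0.5512, 0.2311]), array([ 0.0004,  0.001 , -0.0007, -0.0011]))
spacer (array([0.5521, 0.2418]), array([ 0.0002, -0.0003, -0.    ,  0.0002]))
```

Insert measures 103–105 mm (104 true), so the hole should be near (0.562, 0.227). Plate, magnet and spacer are at (0.5625,0.240), (0.551,0.231) and (0.552,0.242). I'll lower the open jaws around the stack, then squeeze it in two directions to line it up and drag it over the hole.

Run:
```python
from h import *
rows([.5555,.2375,.07],down(18.5),5)
```

```text
clock 2.475 pos [0.5587 0.2408 0.1984] F [-0.1002 -0.7682  0.5473] w 0.08816942896248867
[-0.08  0.04  2.57] [0.   0.01 0.05]
x 5
```

send_rows(
  targets=[-0.1,0,3,0,0,0,8.8,-0.1,0,3,0,0,0,8.8,-0.1,0,3,0,0,0,8.8,-0.1,0.1,1.5,0,0,0,8.8,0,0,0.6,0,0,0,8.8,0,0,0,0,0,0,8.8,0,0,0,0,0,0,8.8],
)

```text
clock: 3.35
ee_pos: [0.5565, 0.2329, 0.089]
orientation: [3.098, 0.505, 0.008]
force: [-0.6, -0.0, 0.1]
width: 0.088
```

Run:
```python
from h import *
rows([.5555,.2375,.0625],down(18.5),3)
```

```text
clock 3.35 pos [0.5565 0.2329 0.089 ] F [-0.6228 -0.0167  0.103 ] w 0.08795632718082556
[ 0.01 -0.16  0.88] [ 0.06 -0.09  0.  ]
x 3
```

send_rows(
  targets=[0,-0.2,0.9,0,0,0,8.8,0,-0.2,0.9,0,0,0,8.8,0,-0.1,0.4,0,0,0,8.8,0,0,0,0,0,0,8.8],
)

```text
clock: 3.85
ee_pos: [0.5557, 0.2385, 0.0667]
orientation: [3.098, 0.506, 0.011]
force: [0.3, -0.7, 0.9]
width: 0.088
```

Run:
```python
from h import *
rows([.5555,.2375,.0625],down(18.5),2)
```

```text
clock 3.85 pos [0.5557 0.2385 0.0667] F [ 0.3182 -0.7445  0.9136] w 0.08795775784043593
[-0.03  0.04  0.21] [ 0.09 -0.19  0.03]
[-0.03  0.04  0.21] [ 0.09 -0.19  0.03]
```

send_rows(
  targets=[0,0,0.3,0.1,-0.3,0,8.8,0,0,0.1,0,0,0,8,0,0,0,0,0,0,7,0,0,0,0,0,0,6.4,0,0,0,0,0,0,5.7,0,0,0,0,0,0,5.7,0,0,0,0,0,0,5.7],
  squeeze=15,
)

```text
clock: 4.72
ee_pos: [0.5558, 0.2388, 0.0626]
orientation: [3.1, 0.506, 0.002]
force: [-1.4, 0.9, -0.8]
width: 0.0597
```

Run:
```python
from h import *
u=down(18.5)[:2,1];o=r.observe();T=np.array([.562,.2265]);print('shift along tool y needed cm',u@(T-np.array(o['ee_pos'])[:2])*100)
rows([.562,.2265,.0625],down(18.5),5)
```

```text
shift along tool y needed cm 1.364241887638771
clock 4.725 pos [0.5558 0.2388 0.0626] F [-1.3736  0.9315 -0.7755] w 0.05970919054751054
[0.04 0.27 0.  ] [ 0.01 -0.02  0.01]
x 5
```

send_rows(
  targets=[0,0.3,0,0,0,0,5.7,0,0.3,0,0,0,0,5.7,0,0.3,0,0,0,0,5.7,0,0.3,0,0,0,0,5.7,0,0.1,0,0,0,0,5.7,0,0,0,0,0,0,5.7],
)

```text
clock: 5.48
ee_pos: [0.56, 0.2257, 0.0626]
orientation: [3.1, 0.506, 0.002]
force: [-0.5, 1.8, -1.3]
width: 0.06
```

Run:
```python
from h import *
rows([.562,.2265,.0625],down(18.5),2)
```

```text
clock 5.475 pos [0.56   0.2257 0.0626] F [-0.5321  1.8483 -1.3311] w 0.06000756404005427
[ 0.11 -0.01  0.  ] [ 0.01 -0.03  0.02]
x 2
```

send_rows(
  targets=[0,0,0,0,0,0,7,0,0,0,0,0,0,8.8,0.1,0,-0.5,0,0,0,8.8,0,0,0,0,0,-10,8.8,0,0,0,0,0,-10,8.8,0,0,0,0,0,-10,8.8,0,0,0,0,0,-10,8.8,0,0,0,0,0,-10,8.8,0,0,0,0,0,-10,8.8,0,0,0,0,0,-10,8.8,0,0,0,0,0,-10,8.8],
)

```text
clock: 6.85
ee_pos: [0.5643, 0.2258, 0.0722]
orientation: [1.991, 2.422, 0.007]
force: [0.4, -0.3, 0.4]
width: 0.0881
```

Run:
```python
from h import *
rows([.562,.2265,.0625],down(108.5),3)
```

```text
clock 6.85 pos [0.5643 0.2258 0.0722] F [ 0.4281 -0.2687  0.4431] w 0.0881430718170954
[ 0.04 -0.07  0.32] [ 0.14  0.05 -2.45]
[ 0.04 -0.07  0.32] [ 0.14  0.05 -2.45]
[ 0.04 -0.07  0.32] [ 0.14  0.05 -2.45]
```

send_rows(
  targets=[0,-0.1,0.3,0.1,0,-3,8.8,0.1,-0.1,0.3,0.1,0,-3,8.8,0,0,0.2,0.1,0,-1.4,8.8,0,0,0,0,0,0,8.8,0,0,0,0,0,0,8.8],
)

```text
clock: 7.48
ee_pos: [0.5636, 0.2264, 0.066]
orientation: [1.824, 2.551, 0.002]
force: [0.6, 0.2, -0.1]
width: 0.0879
```

Run:
```python
from h import *
rows([.562,.2265,.0625],down(108.5),2)
```

```text
clock 7.475 pos [0.5636 0.2264 0.066 ] F [ 0.6046  0.2154 -0.074 ] w 0.08789531534968778
[ 0.03 -0.07  0.18] [0.12 0.11 0.18]
[ 0.03 -0.07  0.18] [0.12 0.11 0.18]
```

send_rows(
  targets=[0,-0.1,0.2,0.1,0.1,0,8.8,0,0,0.1,0.1,0.1,0,8,0,0,0,0,0,0,7,0,0,0,0,0,0,6.4,0,0,0,0,0,0,5.7,0,0,0,0,0,0,5.7,0,0,0,0,0,0,5.7],
)

```text
clock: 8.35
ee_pos: [0.5612, 0.2258, 0.0628]
orientation: [-1.827, -2.553, 0.003]
force: [-2.8, -0.4, 2.2]
width: 0.059
```

Run:
```python
from h import *
rows([.562,.2265,.0625],down(108.5),2)
```

```text
clock 8.35 pos [0.5612 0.2258 0.0628] F [-2.8051 -0.3672  2.1583] w 0.058964353846315015
[0.02 0.05 0.01] [-0.08 -0.01  0.16]
[0.02 0.05 0.01] [-0.08 -0.01  0.16]
```

send_rows(
  targets=[0,0,0,0,0,0,7,0,0,0,0,0,0,8.8,0,0,0,0,0,0,8.8,0,0,-2,0,0,0,8.8,0,0,-4,0,0,0,8.8,0,0,-4,0,0,0,8.8,0,0,-2,0,0,0,8.8,0,0,0,0,0,0,8.8],
)

```text
clock: 9.35
ee_pos: [0.5638, 0.2263, 0.1925]
orientation: [1.826, 2.552, 0.006]
force: [0.4, -0.2, 0.9]
width: 0.0878
```

Run:
```python
from h import *
o=r.observe();s=r.snapshot('wrist')
np.savez('w2.npz',**{k:np.array(v) for k,v in s.items()},ee_pos=o['ee_pos'],orientation=o['orientation'])
p=proj(s,[.562,.2265,.08],o);x,y=(p-85).astype(int);x=max(x,0);y=max(y,0);print(p,x,y,o['ee_pos'])
i=cv2.resize(s['image'][y:y+170,x:x+170],(595,595),interpolation=cv2.INTER_CUBIC)
cv2.imwrite('pics/w2z.png',cv2.convertScaleAbs(i,alpha=1.3,beta=10))
```

```text
[316.4616 235.611 ] 231 150 [0.5638 0.2263 0.1925]
```

View pics/w2z.png

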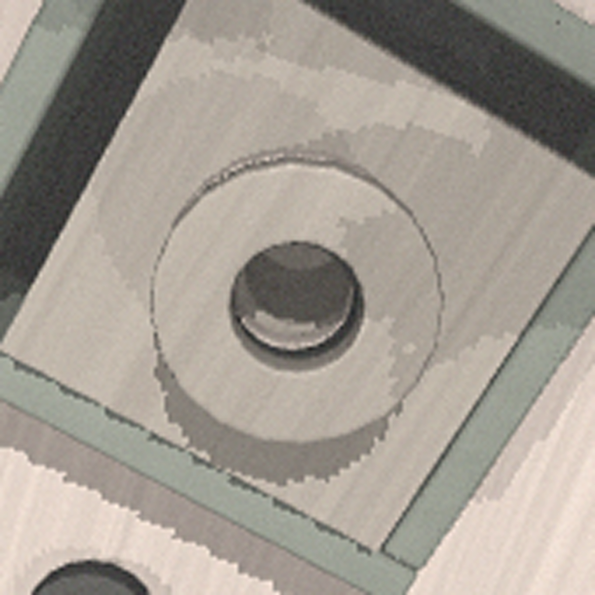

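The stack looks concentric: plate circle at about (297,302) in the crop, with only thin even slivers of the rings below. I'll cross-check the insert's centre from its edges here and plan the approach to the pole.

Run:
```python
from h import *
s=dict(np.load('w2.npz'));Z=lambda p,z:ray(s,231+p[0]/3.5,150+p[1]/3.5,z,s)[:2]
L=lambda a,b:np.r_[Z(a,.06),Z(b,.06)]
def X(l,m):
    A=np.array([l[2:]-l[:2],-(m[2:]-m[:2])]).T;t=np.linalg.solve(A,m[:2]-l[:2]);return l[:2]+t[0]*(l[2:]-l[:2])
le,bo,ri,to=L((187,0),(5,350)),L((5,355),(375,550)),L((382,550),(595,225)),L((300,0),(595,175))
c=np.array([X(le,to),X(to,ri),X(ri,bo),X(bo,le)]);print('insert',c.mean(0),np.linalg.norm(c-np.roll(c,1,0),axis=1))
P=np.array([Z(p,.095) for p in((152,302),(443,302),(297,162),(297,441))]);print('plate',P.mean(0),(P[0]+P[1])/2,(P[2]+P[3])/2,np.linalg.norm(P[0]-P[1]),np.linalg.norm(P[2]-P[3]))
# pole
az=169.6;t=np.radians(35);a=np.radians(az);n=np.array([np.sin(t)*np.cos(a),np.sin(t)*np.sin(a),np.cos(t)])
H=np.array([.5408,-.2216,.1133]);print('tip est',H-n*.105)
R=down(az-180,35,az-180);print(R, -n)
tcp=H-n*.026;print('tcp goal',tcp,'pre',tcp+n*.08)
rows(tcp+n*.09,R,14)
```

```text
insert [0.5627 0.2279] [0.1049 0.1048 0.1049 0.1033]
plate [0.5606 0.2294] [0.5606 0.2298] [0.5607 0.229 ] 0.05916708753266602 0.05887476614896537
tip est [ 0.6    -0.2325  0.0273]
[[ 0.8057 -0.1805  0.5642]
 [-0.1479 -0.9836 -0.1035]
 [ 0.5736  0.     -0.8192]] [ 0.5642 -0.1035 -0.8192]
tcp goal [ 0.5555 -0.2243  0.092 ] pre [ 0.5103 -0.216   0.1575]
clock 9.4 pos [0.5633 0.2262 0.1914] F [ 0.8285 -0.1223  1.1009] w 0.08796826162049068
[-2.85 -1.41  0.18] [-2.57  1.5   8.21]
[-3.02 -1.    0.05] [-2.57  1.5   8.21]
[-3.13 -0.55 -0.07] [-2.57  1.5   8.21]
[-3.18 -0.1  -0.17] [-2.57  1.5   8.21]
[-3.15  0.37 -0.24] [-2.57  1.5   8.21]
[-3.06  0.83 -0.3 ] [-2.57  1.5   8.21]
[-2.9   1.27 -0.33] [-2.57  1.5   8.21]
[-2.68  1.68 -0.34] [-2.57  1.5   8.21]
[-2.4   2.06 -0.32] [-2.57  1.5   8.21]
[-2.08  2.4  -0.28] [-2.57  1.5   8.21]
[-1.71  2.68 -0.21] [-2.57  1.5   8.21]
[-1.3   2.9  -0.13] [-2.57  1.5   8.21]
[-0.87  3.06 -0.02] [-2.57  1.5   8.21]
[-0.43  3.15  0.1 ] [-2.57  1.5   8.21]
```

send_rows(
  targets=[-2.8,-1.4,0,-2.6,1.5,8.2,8.8,-3,-1,0,-2.6,1.5,8.2,8.8,-3.1,-0.6,-0.1,-2.6,1.5,8.2,8.8,-3.2,-0.1,-0.2,-2.6,1.5,8.2,8.8,-3.2,0.4,-0.2,-2.6,1.5,8.2,8.8,-3.1,0.8,-0.3,-2.6,1.5,8.2,8.8,-2.9,1.3,-0.3,-2.6,1.5,8.2,8.8,-2.7,1.7,-0.3,-2.6,1.5,8.2,8.8,-2.4,2.1,-0.3,-2.6,1.5,8.2,8.8,-2.1,2.4,-0.3,-2.6,1.5,8.2,8.8],
)

```text
clock: 10.65
ee_pos: [0.5075, -0.095, 0.1622]
orientation: [2.955, 0.583, 0.736]
force: [0.8, 0.4, -0.3]
width: 0.0878
```

Run:
```python
from h import *
az=169.6;t=np.radians(35);a=np.radians(az);n=np.array([np.sin(t)*np.cos(a),np.sin(t)*np.sin(a),np.cos(t)])
H=np.array([.5408,-.2216,.1133]);R=down(az-180,35,az-180)
rows(H-n*.026+n*.09,R,6)
```

```text
clock 10.65 pos [ 0.5075 -0.095   0.1622] F [ 0.7788  0.448  -0.2606] w 0.0878070223121749
[-0.75  1.85 -0.17] [-1.61  1.02  5.04]
[-0.58  1.91 -0.13] [-1.61  1.02  5.04]
[-0.41  1.96 -0.09] [-1.61  1.02  5.04]
[-0.23  1.99 -0.04] [-1.61  1.02  5.04]
[-0.06  2.    0.02] [-1.61  1.02  5.04]
[0.12 2.   0.07] [-1.61  1.02  5.04]
```

send_rows(
  targets=[-0.8,1.8,-0.2,-1.6,1,5,8.8,-0.6,1.9,-0.1,-1.6,1,5,8.8,-0.4,1.9,-0.1,-1.6,1,5,8.8,-0.2,1.9,0,-1.6,1,5,8.8,0,1.9,0,-1.6,1,5,8.8,0.1,1.2,0,-1,0.6,3,8.8,0,0.3,0,0,0,0.5,8.8,0,0,0,0,0,0,8.8],
)

```text
clock: 11.65
ee_pos: [0.4973, -0.209, 0.1573]
orientation: [2.95, -0.256, 0.9]
force: [0.1, -0.6, 0.7]
width: 0.0881
```

Run:
```python
from h import *
az=169.6;t=np.radians(35);a=np.radians(az);n=np.array([np.sin(t)*np.cos(a),np.sin(t)*np.sin(a),np.cos(t)])
H=np.array([.5408,-.2216,.1133]);R=down(az-180,35,az-180)
o=r.observe();s=snap('wrist','w3.png')
np.savez('w3.npz',**{k:np.array(v) for k,v in s.items()},ee_pos=o['ee_pos'],orientation=o['orientation'])
print('head top proj',proj(s,H,o),'tip',proj(s,H-n*.105,o),'head bottom',proj(s,H-n*.03,o))
rows(H-n*.026+n*.09,R,2)
```

```text
head top proj [328.0835 235.2734] tip [326.0206 202.0718] head bottom [327.3213 223.0054]
clock 11.7 pos [ 0.4973 -0.2089  0.1573] F [ 0.6751 -0.2412 -0.3733] w 0.08783788460422842
[ 0.58  0.24 -0.12] [-0.25  0.54  0.17]
[ 0.58  0.24 -0.11] [-0.25  0.54  0.17]
```

View pics/w3.png

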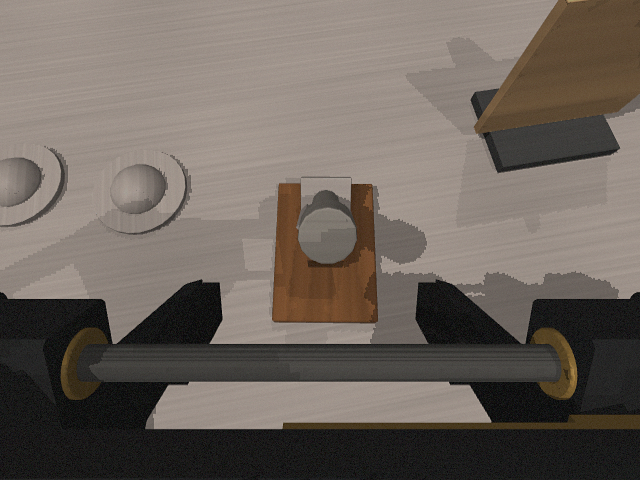

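Wrist view: the head's top face is at (328,235), 59 px wide, and my triangulated point projects to (328,235), so they agree. The fingers straddle it evenly. I'll approach along the pole's axis.

send_rows(
  targets=[0.6,0.3,0.5,-0.3,0.5,0.2,8.8,0.6,0.2,1.5,-0.2,0.5,0.1,8.8,0,0,2,0,0,0,8.8,0,0,2,0,0,0,8.8,0,0,1,0,0,0,8.8,0,0,0,0,0,0,8.8],
)

```text
clock: 12.45
ee_pos: [0.5497, -0.2228, 0.106]
orientation: [2.93, -0.26, 0.927]
force: [-0.4, -0.3, -0.1]
width: 0.0882
```

```bash
cat >> h.py <<'E'
def n_pole(az=169.6):
    t=np.radians(35);a=np.radians(az);return np.array([np.sin(t)*np.cos(a),np.sin(t)*np.sin(a),np.cos(t)])
H=np.array([.5408,-.2216,.1133])
E
python3 - <<'E'
from h import *
rows(H-n_pole()*.026,down(-10.4,35,-10.4),3)
E
```

```text
clock 12.45 pos [ 0.5497 -0.2228  0.106 ] F [-0.3881 -0.3485 -0.069 ] w 0.08820194609974809
[-0.11  0.01  0.5 ] [ 0.02 -0.05  0.09]
x 3
```

send_rows(
  targets=[-0.1,0,0.6,0,0,0,8.8,-0.1,0,0.6,0,0,0,8.8,-0.1,0,0.2,0,0,0,8.8,0,0,0,0,0,0,6,0,0,0,0,0,0,4.6,0,0,0,0,0,0,3.8,0,0,0,0,0,0,3.2,0,0,0,0,0,0,3.2],
  squeeze=20,
)

```text
clock: 13.45
ee_pos: [0.5559, -0.2245, 0.094]
orientation: [2.928, -0.259, 0.931]
force: [-0.0, 0.1, 0.3]
width: 0.0401
```

send_rows(
  targets=[0,0,0,0,0,0,3,0,0,0,0,0,0,3],
  squeeze=45,
)

```text
clock: 13.7
ee_pos: [0.5559, -0.2244, 0.094]
orientation: [2.928, -0.259, 0.931]
force: [-0.2, 1.0, -0.8]
width: 0.0355
```

Run:
```python
from h import *
rows(H-n_pole()*.026,down(-10.4,35,-10.4),1)
o=r.observe();print(o['force'],o['ft_torque'])
```

```text
clock 13.7 pos [ 0.5559 -0.2244  0.094 ] F [-0.1844  0.9827 -0.8081] w 0.03553919942465832
[-0.15 -0.01  0.14] [ 0.12 -0.3   0.32]
[-0.1844  0.9827 -0.8081] [ 0.0896  0.2391 -0.0274]
```

send_rows(
  targets=[0,0,0,0,0,0,3,0,0,-0.5,0,0,0,3,0,0,-1.5,0,0,0,3,0,0,-2,0,0,0,3,0,0,-2,0,0,0,3,0,0,-2,0,0,0,3,0,0,-1,0,0,0,3],
)

```text
clock: 14.58
ee_pos: [0.5012, -0.2133, 0.1671]
orientation: [2.932, -0.261, 0.923]
force: [-0.0, -0.2, -3.1]
width: 0.0351
```

Run:
```python
from h import *
rows([.50,-.10,.23],down(-10.4),6)
o=r.observe();print(o['force'],o['ft_torque'],o['width'])
```

```text
clock 14.575 pos [ 0.5012 -0.2133  0.1671] F [-0.0009 -0.224  -3.1128] w 0.03506144689666753
[ 0.31 -1.85 -1.07] [ 0.02 -5.83  0.04]
[ 0.2  -1.85 -1.09] [ 0.02 -5.83  0.04]
[ 0.09 -1.85 -1.11] [ 0.02 -5.83  0.04]
[-0.03 -1.85 -1.11] [ 0.02 -5.83  0.04]
[-0.14 -1.85 -1.1 ] [ 0.02 -5.83  0.04]
[-0.25 -1.85 -1.08] [ 0.02 -5.83  0.04]
[-0.0009 -0.224  -3.1128] [0.1403 0.6092 0.0723] 0.03506144689666753
```

send_rows(
  targets=[0.3,-1.8,-1.1,0,-5.8,0,3,0.2,-1.8,-1.1,0,-5.8,0,3,0.1,-1.8,-1.1,0,-5.8,0,3,0,-1.8,-1.1,0,-5.8,0,3,-0.1,-1.8,-1.1,0,-5.8,0,3,-0.2,-1.8,-1.1,0,-5.8,0,3],
)

```text
clock: 15.32
ee_pos: [0.4953, -0.0995, 0.2286]
orientation: [3.128, -0.292, -0.039]
force: [0.5, 0.2, -3.4]
width: 0.0352
```

Run:
```python
from h import *
rows([.562,.228,.21],down(-10.4),12)
```

```text
clock 15.325 pos [ 0.4953 -0.0995  0.2286] F [ 0.4574  0.1586 -3.4322] w 0.03524783920637993
[ 0.05 -2.79  0.15] [ 0.01  0.12 -0.02]
[ 0.05 -2.79  0.15] [ 0.01  0.12 -0.02]
[ 0.05 -2.79  0.15] [ 0.01  0.12 -0.02]
[ 0.05 -2.79  0.15] [ 0.01  0.12 -0.02]
[ 0.05 -2.79  0.15] [ 0.01  0.12 -0.02]
[ 0.05 -2.79  0.15] [ 0.01  0.12 -0.02]
[ 0.05 -2.79  0.15] [ 0.01  0.12 -0.02]
[ 0.05 -2.78  0.15] [ 0.01  0.12 -0.02]
[ 0.05 -2.78  0.15] [ 0.01  0.12 -0.02]
[ 0.05 -2.78  0.15] [ 0.01  0.12 -0.02]
[ 0.05 -2.78  0.15] [ 0.01  0.12 -0.02]
[ 0.05 -2.78  0.15] [ 0.01  0.12 -0.02]
```

send_rows(
  targets=[0,-2.8,0.1,0,0.2,0,3,0,-2.8,0.1,0,0.2,0,3,0.1,-2.8,0.2,0,0.1,0,3,0,-2.8,0.1,0,0.1,0,3,0.1,-2.8,0.2,0,0.1,0,3,0,-2.8,0.1,0,0.1,0,3,0.1,-2.8,0.2,0,0.1,0,3,0,-2.8,0.1,0,0.1,0,3,0.1,-2.8,0.2,0,0,0,3,0,-2.8,0.1,0,0,0,3,0.1,-1.8,0.1,0,0,0,3,0,-1,0,0,0,0,3],
)

```text
clock: 16.82
ee_pos: [0.5556, 0.2132, 0.2041]
orientation: [3.127, -0.294, -0.034]
force: [-0.6, 0.4, -4.4]
width: 0.035
```

Run:
```python
from h import *
rows([.562,.228,.19],down(-10.4),3)
a=r.snapshot('top');b=r.snapshot('scene');o=r.observe();p=np.array(o['ee_pos'])
pa=proj(a,p);pb=proj(b,p-[0,0,.05])
z=lambda i,c,w:cv2.resize(i[int(c[1])-w//2:int(c[1])+w//2,int(c[0])-w//2:int(c[0])+w//2],(400,400),interpolation=cv2.INTER_CUBIC)
cv2.imwrite('pics/up.png',np.hstack([z(a['image'],pa,120),z(b['image'],pb,140)]))
print(pa,pb)
for zz in(0,-.079):print(proj(b,p+[0,0,zz]),proj(a,p+[0,0,zz]))
```

```text
clock 16.825 pos [0.5556 0.2132 0.2041] F [-0.6286  0.35   -4.3687] w 0.03497758560012339
[ 0.13 -0.53  0.46] [ 0.04  0.41 -0.11]
[ 0.12 -0.53  0.47] [ 0.04  0.41 -0.11]
[ 0.12 -0.52  0.47] [ 0.04  0.41 -0.11]
[243.0346 249.9672] [368.9298 266.8647]
[371.3134 250.7552] [243.0346 249.9672]
[367.6532 275.4928] [249.301  254.3332]
```

View pics/up.png

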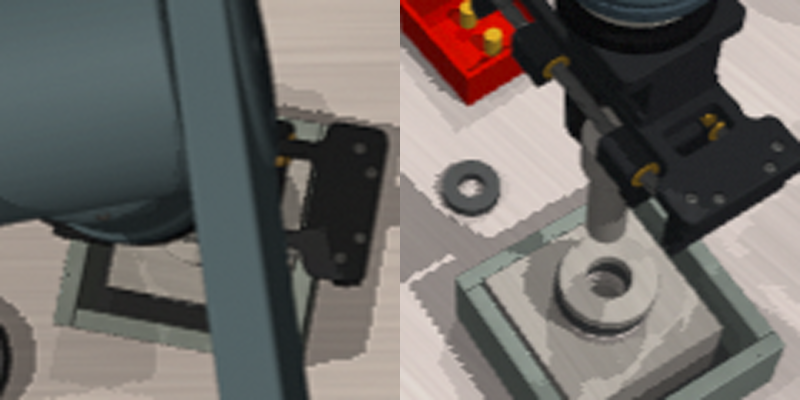

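The scene crop (right half) shows the shank hanging upright about 2–3 cm short of the hole, which is at (607,277) in the crop. I'll take a close zoom to measure the pole's axis and tip against the hole.

Run:
```python
from h import *
b=r.snapshot('scene');cv2.imwrite('pics/sc4.png',b['image'])
i=b['image'][230:320,340:420];cv2.imwrite('pics/sc4z.png',cv2.convertScaleAbs(cv2.resize(i,None,fx=6.6,fy=6.6,interpolation=cv2.INTER_CUBIC),alpha=1.4))
print(proj(b,[.5606,.2294,.095]),proj(b,[.5612,.2258,.095]))
```

```text
[371.3806 292.0026] [369.5852 290.8461]
```

View pics/sc4z.png

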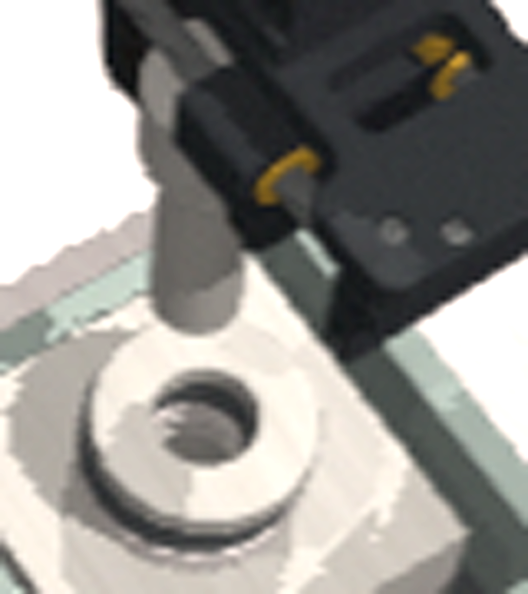

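send_rows(
  targets=[0.1,-0.5,0.4,0,0.4,-0.1,3,0.1,-0.5,0.4,0,0.4,-0.1,3,0.1,-0.4,0.3,0,0.4,0,3,0,-0.1,0.1,0,0,0,3,0,0,0,0,0,0,3],
)

```text
clock: 17.6
ee_pos: [0.5617, 0.2255, 0.1916]
orientation: [3.125, -0.292, 0.002]
force: [-0.3, -0.5, -4.1]
width: 0.0353
```

Run:
```python
from h import *
rows([.561,.229,.179],down(-10.4),3)
```

```text
clock 17.6 pos [0.5617 0.2255 0.1916] F [-0.2628 -0.5396 -4.1419] w 0.035316124037087455
[-0.04 -0.11  0.42] [ 0.06 -0.03 -0.09]
x 3
```

send_rows(
  targets=[0,-0.1,0.4,0,0,0,3,0,-0.1,0.4,0,0,0,3,0,-0.1,0.4,0,0,0,3,0,0,0.3,0,0,0,3,0,0,0.3,0,0,0,3,0,0,0.2,0,0,0,3,0,0,0,0,0,0,3],
)

```text
clock: 18.48
ee_pos: [0.5623, 0.2283, 0.17]
orientation: [3.125, -0.292, 0.002]
force: [-0.2, 0.6, -3.1]
width: 0.0351
```

Run:
```python
from h import *
rows([.561,.229,.165],down(-10.4),3)
```

```text
clock 18.475 pos [0.5623 0.2283 0.17  ] F [-0.2198  0.5548 -3.0729] w 0.03513920639871196
[-0.05 -0.01  0.17] [ 0.06 -0.02 -0.09]
x 3
```

No contact, and the tip should already be below the plate's top. I'll keep going down gently.

send_rows(
  targets=[0,0,0.3,0,0,0,3,0,0,0.4,0,0,0,3,0,0,0.4,0,0,0,3,0,0,0.4,0,0,0,3,0,0,0.2,0,0,0,3,0,0,0,0,0,0,3],
)

```text
clock: 19.23
ee_pos: [0.5631, 0.2274, 0.1538]
orientation: [3.123, -0.292, 0.005]
force: [-1.2, 0.6, -3.0]
width: 0.0353
```

Run:
```python
from h import *
rows([.561,.229,.145],down(-10.4),3);print(r.observe()['ft_torque'])
```

```text
clock 19.225 pos [0.5631 0.2274 0.1538] F [-1.24    0.5917 -2.9738] w 0.03532510906789349
[-0.08 -0.04  0.29] [ 0.08 -0.06 -0.09]
[-0.08 -0.04  0.29] [ 0.08 -0.06 -0.09]
[-0.08 -0.04  0.29] [ 0.08 -0.06 -0.09]
[-0.087   0.1618 -0.0464]
```

send_rows(
  targets=[0,0,0.3,0,0,0,3,0,0,0.3,0,0,0,3,0,0,0.3,0,0,0,3,0,0,0.2,0,0,0,3,0,0,0.2,0,0,0,3,0,0,0.2,0,0,0,3],
)

```text
clock: 19.98
ee_pos: [0.5627, 0.2271, 0.1373]
orientation: [3.123, -0.292, 0.003]
force: [-0.7, -0.8, -2.9]
width: 0.0351
```

Run:
```python
from h import *
rows([.561,.229,.135],down(-10.4),3);print(r.observe()['ft_torque'])
```

```text
clock 19.975 pos [0.5627 0.2271 0.1373] F [-0.6544 -0.8299 -2.9494] w 0.03514151952948724
[-0.07 -0.05  0.07] [ 0.1  -0.04 -0.09]
[-0.07 -0.05  0.07] [ 0.1  -0.04 -0.09]
[-0.07 -0.05  0.07] [ 0.1  -0.04 -0.09]
[-0.2358  0.2842 -0.0361]
```

send_rows(
  targets=[0,0,0.3,0,0,0,3,0,0,0.3,0,0,0,3,0,0,0.3,0,0,0,3,0,0,0.3,0,0,0,3,0,0,0.2,0,0,0,3],
)

```text
clock: 20.6
ee_pos: [0.5627, 0.227, 0.1223]
orientation: [3.123, -0.292, 0.003]
force: [-1.8, -1.4, -2.6]
width: 0.0354
```

Run:
```python
from h import *
rows([.561,.229,.11],down(-10.4),3);print(r.observe()['ft_torque'])
```

```text
clock 20.6 pos [0.5627 0.227  0.1223] F [-1.7692 -1.4029 -2.6393] w 0.03539216649076666
[-0.07 -0.06  0.41] [ 0.1  -0.04 -0.09]
[-0.07 -0.06  0.41] [ 0.1  -0.04 -0.09]
[-0.07 -0.06  0.41] [ 0.1  -0.04 -0.09]
[-0.2912  0.3206  0.0158]
```

send_rows(
  targets=[0,0,0.3,0,0,0,3,0,0,0.3,0,0,0,3,0,0,0.3,0,0,0,3,0,0,0.3,0,0,0,3,0,0,0.2,0,0,0,3,0,0,0.1,0,0,0,3],
)

```text
clock: 21.35
ee_pos: [0.5625, 0.227, 0.1061]
orientation: [3.123, -0.292, 0.002]
force: [-0.9, -0.6, -2.2]
width: 0.0351
```

Run:
```python
from h import *
rows([.561,.229,.10],down(-10.4),3);print(r.observe()['ft_torque'])
```

```text
clock 21.35 pos [0.5625 0.227  0.1061] F [-0.9063 -0.6373 -2.2047] w 0.03508067055142812
[-0.06 -0.06  0.2 ] [ 0.1  -0.03 -0.09]
[-0.06 -0.06  0.2 ] [ 0.1  -0.03 -0.09]
[-0.06 -0.06  0.2 ] [ 0.1  -0.03 -0.09]
[-0.2761  0.3671 -0.0449]
```

send_rows(
  targets=[0,0,0.2,0,0,0,3,0,0,0.2,0,0,0,3,0,0,0.1,0,0,0,3,0,0,0.1,0,0,0,3],
)

```text
clock: 21.85
ee_pos: [0.5625, 0.2269, 0.0999]
orientation: [3.123, -0.292, 0.002]
force: [-2.2, -1.3, -2.0]
width: 0.035
```

Run:
```python
from h import *
rows([.561,.229,.10],down(-10.4),3);print(r.observe()['ft_torque'])
```

```text
clock 21.85 pos [0.5625 0.2269 0.0999] F [-2.217  -1.2914 -1.9609] w 0.03503093880785754
[-0.06 -0.06 -0.  ] [ 0.1  -0.03 -0.09]
[-0.06 -0.06 -0.  ] [ 0.1  -0.03 -0.09]
[-0.06 -0.06 -0.  ] [ 0.1  -0.03 -0.09]
[-0.262   0.4025 -0.0293]
```

send_rows(
  targets=[0,0,0.1,0,0,0,3,0,0,0.1,0,0,0,3,0,0,0,0,0,0,3],
)

```text
clock: 22.22
ee_pos: [0.5625, 0.2269, 0.0977]
orientation: [3.123, -0.292, 0.002]
force: [-1.6, -0.8, -2.7]
width: 0.035
```

send_rows(
  targets=[0,0,0.1,0,0,0,3,0,0,0,0,0,0,3.6,0,0,0,0,0,0,4.5,0,0,0,0,0,0,6,0,0,0,0,0,0,6,0,0,-2,0,0,0,6,0,0,-3,0,0,0,6,0,0,-2,0,0,0,6,0,0,0,0,0,0,6],
  squeeze=20,
)

```text
clock: 23.35
ee_pos: [0.5658, 0.2285, 0.1754]
orientation: [3.127, -0.292, 0.017]
force: [-0.0, -0.1, -0.1]
width: 0.0601
```

Run:
```python
from h import *
o=r.observe();w=r.snapshot('wrist');b=r.snapshot('scene')
p=proj(w,[.562,.228,.11],o);q=proj(b,[.562,.228,.1]);print(o['ee_pos'],p,q,proj(b,[.562,.228,.125]),proj(b,[.562,.228,.095]))
z=lambda i,c,k:cv2.resize(i[max(int(c[1])-k,0):int(c[1])+k,int(c[0])-k:int(c[0])+k],(400,400),interpolation=cv2.INTER_CUBIC)
cv2.imwrite('pics/f1.png',cv2.convertScaleAbs(np.hstack([z(w['image'],p,110),z(b['image'],q,45)]),alpha=1.3))
```

```text
[0.5658 0.2285 0.1754] [321.6501 259.7687] [370.4293 290.6358] [371.5765 283.7116] [370.2064 291.9812]
```

View pics/f1.png

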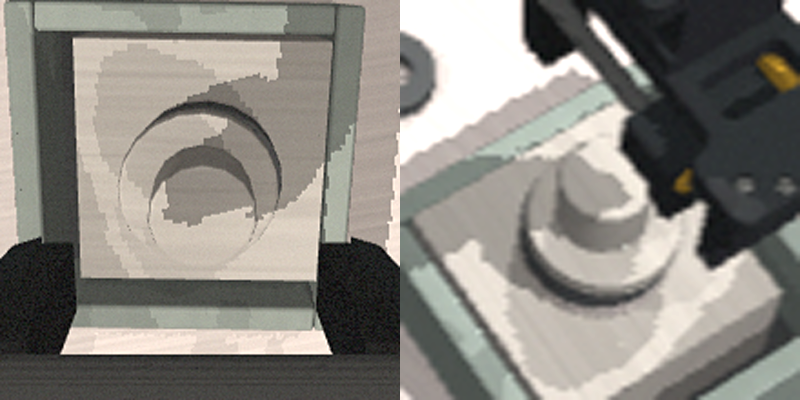

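Head is seated against the plate on the stack, upright, as far as these views show. To confirm it is fully home, I'll touch the head's top with shut fingers; it should stop at z = 0.125.

send_rows(
  targets=[-0.3,0.1,0,0,0,0,3,0,0,0,0,0.8,0,0,0,0,0,0,0,0,0,0,0,0,0,0,0,0,0,0,1,0,0,0,0,0,0,1,0,0,0,0,0,0,1,0,0,0,0,0,0,0.8,0,0,0,0,0,0,0.2,0,0,0,0,0,0,0,0,0,0,0],
  squeeze=10,
)

```text
clock: 24.7
ee_pos: [0.5595, 0.2269, 0.1257]
orientation: [3.122, -0.292, 0.024]
force: [0.0, 0.5, -0.0]
width: 0.0004
```

send_rows(
  targets=[0,0,0.1,0,0,0,0,0,0,0.1,0,0,0,0],
)

```text
clock: 24.95
ee_pos: [0.5596, 0.2269, 0.1255]
orientation: [3.122, -0.292, 0.024]
force: [-4.4, -0.7, 6.2]
width: 0.0006
```

send_rows(
  targets=[0,0,0.1,0,0,0,0,0,0,0,0,0,0,0],
)

```text
clock: 25.2
ee_pos: [0.5599, 0.227, 0.1261]
orientation: [3.122, -0.291, 0.026]
force: [1.3, -0.1, 0.6]
width: 0.0006
```

send_rows(
  targets=[0,0,0.2,0,0,0,0,0,0,0.2,0,0,0,0],
)

```text
clock: 25.45
ee_pos: [0.5605, 0.2272, 0.1254]
orientation: [3.122, -0.291, 0.028]
force: [-8.7, -2.6, 18.6]
width: 0.0007
```

send_rows(
  targets=[0,0,-0.5,0,0,0,0,0,0,-2,0,0,0,0,0,0,-3,0,0,0,0,0,0,-3,0,0,0,0,0,0,-2,0,0,0,0,0,0,0,0,0,0,0],
)

```text
clock: 26.2
ee_pos: [0.56, 0.2283, 0.2385]
orientation: [3.124, -0.291, 0.036]
force: [-0.0, 0.6, 0.1]
width: 0.0005
```

Run:
```python
from h import *
a=r.snapshot('top');b=r.snapshot('scene');A=cv2.imread('pics/top0.png');B=cv2.imread('pics/scene0.png')
q=proj(b,[.562,.228,.1]).astype(int)
z=cv2.resize(b['image'][q[1]-60:q[1]+60,q[0]-60:q[0]+60],(480,480),interpolation=cv2.INTER_CUBIC)
cv2.imwrite('pics/end.png',np.hstack([cv2.resize(b['image'][150:390,170:330],(320,480)),z]))
for n,p in(('dome0',(.682,.063,.01)),('dome1',(.654,-.057,.01)),('cup',(.45,.002,.02))):
    u,v=proj(b,p).astype(int);d=cv2.absdiff(b['image'],B)[v-25:v+25,u-25:u+25].max(2);print(n,(d>60).mean())
```

```text
dome0 0.0
dome1 0.0
cup 0.094
```

View pics/end.png

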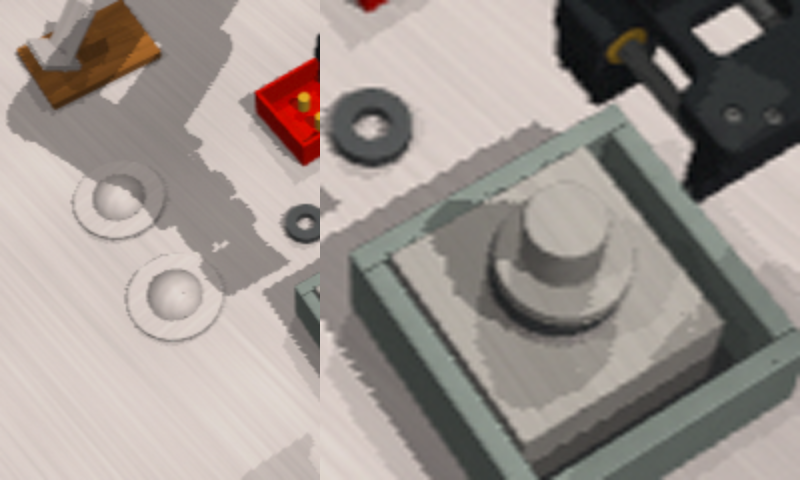

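The head is flat on the plate, the domes are unchanged, and the cup is in place (its 9% pixel difference is arm and shadow over it). An 18.6 N push did not lower the head past z = 0.1254. Handing in.

```bash
python3 -c "
from bench import r
print(r.finish_job(), r.observe()['clock'])"
```

```text
the job is handed in; nothing more can be done
the job is handed in; nothing more can be done
```

The job is handed in, at about 26 s on the robot clock; no verdict is reported. The three parts are lined up in their original order, and the pole piece stands upright through them and the stand's hole, with its head on the top plate and released.

- **Lining up:** I squeezed the stack with the gripper in two directions at right angles, placing it over the hole position worked out from the gaps around the insert.
- **Inserting:** I gripped the pole piece by its head along its sloping axis, turned it upright and lowered it. It met no vertical resistance, so no search for the hidden hole was needed.
- **Fully home:** With shut fingers, the head's top stopped at z = 0.1254 m (0.125 expected) and did not go lower under an 18.6 N push.
- **Last picture:** The head sits flat on a concentric stack, with the gripper well clear. Both domes are unchanged. About 9% of the pixels around the red cup changed; I put that down to the arm and its shadow and did not check it further.
- **One disagreement:** Along the first squeeze direction, the camera's plate centre and the gripper's differed by about 3 mm. I used a point close to the camera's and the pole piece went in.

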